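# Put the garlic away in the keeper with the catch lid

## Robot

A 6-joint arm with a two-finger parallel gripper is mounted at the origin on a cart in front of the work surface, level with it; the furniture and walls round the work are solid. World frame = base frame: x ahead of the robot, y to its left, z up, the work surface at z = 0. Lengths are in mm, angles in rad, forces in N, time in s.
With the tool pointing down it reaches from about 400 to 925 mm from the base axis. Payload 12.5 kg.
Tool frame: the origin (TCP) lies on the mounting face of the last link; the fingertips stand 190 mm ahead of it and the grasp point (between the pads) lies 171 mm ahead of it; z points along the fingers, y is the line along which they close (so a half turn about z gives the same grasp; the last joint's range is limited). The gripper opens to 95 mm and grips with 3 to 60 N. Pads are 20 mm wide; open, the fingers measure 119 mm over their backs; the gripper's body (75 mm by 180 mm) begins 59 mm behind the grasp point.
Start: joints at [1.039, 0.491, 1.559, -0, 1.092, -0.106], TCP at [258.133, 569.203, 404.761] pointing down, gripper open.
Joint ranges: [-3.1, 3.1], [-0.84, 2.19], [0.05, 2.79], [-1.13, 4.28], [0.06, 2.93], [-2.69, 2.69]. Speed limits (rad/s): [2.22, 2.22, 2.79, 3.14, 3.14, 3.14].

## Interface

Orientations are given as [roll, pitch, yaw] about the fixed x, y, z axes, in that order (R = Rz(yaw) Ry(pitch) Rx(roll)).
In Python, from cell import env gives the robot as it stands.
- The arm moves only by the tool carry_out, never from a script. Its argument "series" is a list of rows, each a list of 5 numbers: the shift along the tool's x, y, z in m, then the turn about the tool's z in degrees, then the opening, from 0 (shut) to 1 (fully open). A call has 1 to 20 rows; each row is the pose to reach, as a shift and turn from the pose commanded when the call began, along the tool's axes at that moment; what a row does not reach only later rows make up. A row lasts 1/8 s, in which the tool goes at most 62.5 mm and 10.7 degrees, less where a joint would pass 70% of its speed; a pose out of reach is approached as far as the arm can. A call with a gripper value outside its range is refused whole. The fingers move at their own pace and stop on an object; the grip force is fixed at half the most. Time passes only in rows, so rows that repeat a pose let the fingers close. It gives the time, the measured TCP pose, the force, the opening and the grip force at its end, in the units of the state.
- env.state(): the state, without advancing time (a new reading comes with each control period).
- env.read_camera(name): name is "scene" or "side" or "wrist"; returns (picture, depth): 400x640x3 uint8, red, green, blue; 400x640 float32, mm along the optical axis (not along the pixel's ray), 0 where there is no reading.
- env.get_calibration(name): a dict with "intrinsics" (3x3 intrinsics, pixels), "D" ([k1, k2, p1, p2, k3] as OpenCV has them; the pictures are not rectified), "cam_to_world" (4x4, takes a point from camera to world coordinates); the wrist camera has in their place "T_tool_cam" (4x4, takes a point from camera to tool coordinates, whose origin is the TCP and whose axes are the flange's). Camera axes: x right, y up, looking along -z (the intrinsics and any distortion apply to the point x, -y, -z); pixel columns grow to the right and rows downward; lengths in mm; the calibration is good to about 2 mm. A picture is of the moment at which its call begins: read the wrist's pose just before it. get_calibration takes no time and is no camera call.
- env.job_done(): hands the job in; it is judged then, once.
The state is a dict: "t": time; "joints": joint angles; "qvel": joint speeds; "tau": joint torques, N m; "eef_pos": TCP position; "tcp_rot": TCP orientation; "ft_force": force on the tool from outside, world axes, zero at the start; "moment": the same for the moment, N m; "opening": opening from 0.0 (shut) to 1.0 (fully open); "grip_force": force on a finger pad.
Only numpy, scipy, OpenCV 4.12 (cv2) and the standard library are available. Lean on these libraries where they do the work, as an engineer would, in place of code of your own. Each camera call takes 0.05 s, during which the arm holds its last target. There are 200 camera calls.

## Task

Put the bulb of garlic away in the white keeper box. Tip the wooden lid so that its teeth rise over the two steel bumps, slide it fully open, put the garlic down inside the bin, then bring the lid back over the bumps and fully shut, with its teeth dropped behind the bumps so that it is locked again. Leave the lemon and the tomato where they are.

Things in the scene. Friction and masses are not known exactly. Their poses are not given: they have to be found in the camera images.
- keeper: White box, 180 (its x) x 350 (its y) mm, fixed to the worktop, wooden lid on top. Origin on the worktop, z up, y along the box to the robot's left (turned up to 0.25 rad). Spans y -165 to +185, x -90 to +90 mm; long walls 105 mm high. Open bin under the lid: y -155 to 0, x -78 to +78 mm; y 0 to +185 mm is a fixed deck, top at z 85 mm.
- bumps (a point): Midpoint between the two steel bumps, at the height of their tops (114 mm above the worktop). Each is 10 mm long along the keeper's y and 9 mm high, on top of the long walls at keeper x = +-84, y = -141 mm. Axes as the keeper's.
- bin_floor (a point): Centre of the bin's inner floor, 14 mm above the worktop, 77.5 mm to the right (-y) of the keeper's origin; axes as the keeper's.
- lid_slide (a joint): Travel of the lid along the keeper's +y (left) in m: 0 = shut, 0.160 = fully open (end stop, whole bin free). Friction about 1.5 N; stays where left. With the lid level, two dark teeth under its right end stop against the bumps after about 6 mm of opening, or, when closing, at about 28 mm; with the teeth raised it travels freely.
- lid_tip (a joint): Tilt of the lid in rad: 0 = level, teeth down; 0.19 = fully tipped, right end up, left end down. Teeth clear the bumps above 0.08. The pivot lies across the box, 91 mm right (-y) of the trough's centre, 115 mm left of the teeth's near faces. A spring levels it when let go: pressing the trough takes 2.5 N to start, 7 N at full tilt.
- trough (a point): Centre of the floor of the black thumb trough on the lid's left end, 126 mm above the worktop with the lid level; moves with the lid. Floor 110 mm (x) by 56 mm (y), between two black walls, 8 mm thick, 16 mm high, at its +y and -y sides: push the lid by them either way while pressing. 8 mm of pressing lifts the teeth clear, 17 mm is full tilt.
- garlic: Loose whitish bulb of garlic, 55 mm across, 54 mm high with a pointed top, about 0.033 kg; origin at the centre of its underside, z up. It stands right of the keeper in one of three places that it shares with the lemon and the tomato.
- lemon: Loose yellow lemon, 75 x 56 x 57 mm, origin at its underside; bystander.
- tomato: Loose red tomato, 56 mm across and 57 mm high, origin at its underside; bystander.
Mind the look-alikes: they are no part of the job. Leave any turquoise look-alike of the garlic alone.

How it is judged (in metres and radians):
On the way, in this order (a step that is already met when the one before it is completed fails the run):
1. the lid is carried over the bumps and slid fully open (to within 12 mm of its end stop) (value of joint lid_slide above 0.148 m), for 0.2 s.
2. the garlic lies in the bin while the lid is still open (by more than 140 mm) (value of joint lid_slide above 0.14 m and x of garlic in the frame of bin_floor between -0.078 and 0.078 m and y of garlic in the frame of bin_floor between -0.078 and 0.078 m and z of garlic in the frame of bin_floor below 0.06 m and contact force between garlic and the fingers below 0.05 N and linear speed of garlic below 0.05 m/s), for 0.3 s.
At the end, for the whole second after the job is handed in: The lid is shut to within 7 mm and level (tilt under 0.03 rad, teeth down behind the bumps); the garlic lies at rest inside the bin, on its floor (value of joint lid_slide below 0.007 m and value of joint lid_tip below 0.03 rad and x of garlic in the frame of bin_floor between -0.078 and 0.078 m and y of garlic in the frame of bin_floor between -0.078 and 0.078 m and z of garlic in the frame of bin_floor below 0.06 m and linear speed of garlic below 0.03 m/s); the robot touches nothing.
It fails at once if the lemon or the tomato is moved by more than 30 mm (distance of any of lemon, tomato from where it was at the start of the episode above 0.03 m).
It also fails if it takes over 64 s, if anything falls off the work surface, if the arm or the gripper's body presses on something with over 40 N, if the wrist force passes 120 N, or if a joint passes its speed limit or range.

## Working session

There is one attempt and no reset: what is moved stays moved. The work goes in short steps, Python scripts to look and compute and a tool call to move; the robot and the scene stay as the last step left them, time stands still between calls to the robot, and variables do not carry over. Pictures are saved under pics/ and viewed, at most 10 in all, crops included, and the job is handed in when it is done.

Besides the shell and the picture viewer there is one more tool, called after ">>>" as name([rows], argument=value, ...), one row to a line, values as JSON. carry_out: Moves the arm, as the interface text tells. Its arguments: {"type":"object","properties":{"series":{"type":"array","items":{"type":"array","items":{"type":"number"}}}},"required":["series"]}

```bash
ls; mkdir -p pics; cat > h.py <<'E'
import numpy as np, cv2
from cell import env
from scipy.spatial.transform import Rotation as R
def tool():
    s=env.state(); T=np.eye(4); T[:3,3]=s['eef_pos']; T[:3,:3]=R.from_euler('xyz',s['tcp_rot']).as_matrix(); return T
def look(n):
    T=tool(); p,d=env.read_camera(n); c=env.get_calibration(n)
    C=T@np.array(c['T_tool_cam']) if n=='wrist' else np.array(c['cam_to_world'])
    return p,d,C,np.array(c['intrinsics']),np.array(c['D'])
def pts(d,C,K,D,uv):
    uv=np.asarray(uv,float).reshape(-1,2); n=cv2.undistortPoints(uv[:,None],K,D)[:,0]
    z=d[uv[:,1].astype(int),uv[:,0].astype(int)]
    P=np.c_[n[:,0]*z,-n[:,1]*z,-z]; return P@C[:3,:3].T+C[:3,3], z>0
def allpts(d,C,K,D):
    v,u=np.mgrid[:400,:640]; P,ok=pts(d,C,K,D,np.c_[u.ravel(),v.ravel()]); P[~ok]=np.nan; return P.reshape(400,640,3)
def plane(C,K,D,uv,z):
    n=cv2.undistortPoints(np.asarray(uv,float).reshape(-1,1,2),K,D)[:,0]
    r=np.c_[n[:,0],-n[:,1],-np.ones(len(n))]@C[:3,:3].T; return C[:3,3]+r*((z-C[2,3])/r[:,2:])
E
python3 - <<'E'
from h import *
print(env.state())
for n in('scene','side'):
    o=look(n); cv2.imwrite(f'pics/{n}.png',o[0][:,:,::-1]); np.savez(f'{n}.npz',*o); print(n,o[2].round(2))
E
```

```text
pics
{'t': 0.0, 'joints': array([ 1.03941527e+00,  4.91531392e-01,  1.55943750e+00, -5.24057634e-06,
        1.09168182e+00, -1.05601787e-01]), 'qvel': array([-0.00072854, -0.00011143, -0.00055351, -0.00212891,  0.00020462,
        0.00151765]), 'tau': array([ 3.25942392e-05, -6.12653518e+01, -2.58174241e+01,  6.92112115e-02,
        4.82312625e-02, -1.60038308e-04]), 'eef_pos': array([258.10762539, 569.17776719, 404.18325132]), 'tcp_rot': array([-3.14054000e+00, -1.06903012e-04,  2.71581575e+00]), 'ft_force': array([ 0.51947234,  0.11624208, -0.45021072]), 'moment': array([ 0.01914608,  0.07015041, -0.04212566]), 'grip_force': 0.0, 'opening': 0.9984972097738897}
scene [[ 5.2000e-01  3.4000e-01 -7.8000e-01 -1.9878e+02]
 [-8.5000e-01  1.8000e-01 -4.9000e-01 -5.4313e+02]
 [-3.0000e-02  9.2000e-01  3.8000e-01  4.6154e+02]
 [ 0.0000e+00  0.0000e+00  0.0000e+00  1.0000e+00]]
side [[-8.2000e-01  3.1000e-01 -4.9000e-01 -1.0426e+02]
 [-5.8000e-01 -4.1000e-01  7.1000e-01  7.3671e+02]
 [ 2.0000e-02  8.6000e-01  5.1000e-01  7.1791e+02]
 [ 0.0000e+00  0.0000e+00  0.0000e+00  1.0000e+00]]
```

View pics/scene.png

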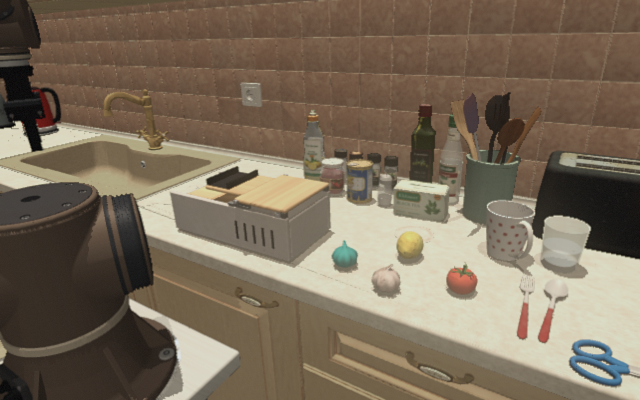

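View pics/side.png

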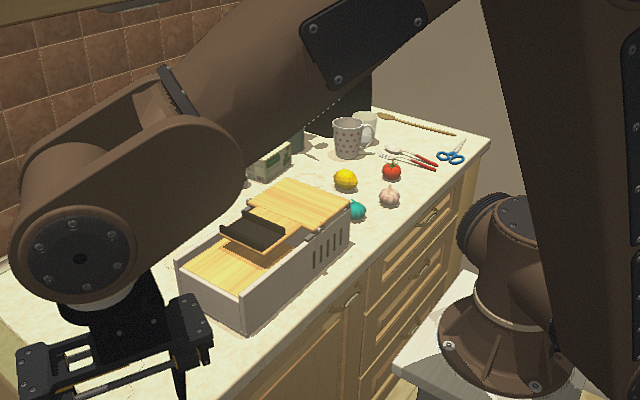

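Scene shows the garlic at (386,280), with the turquoise decoy at (345,255), lemon (410,245), tomato (462,280); the side view shows the trough at about (252,232) and the garlic at (389,196).

```bash
python3 - <<'E'
from h import *
cl=[];pts_={}
for n,gb in(('scene',(372,262,400,295)),('side',(378,183,401,207))):
    f=np.load(n+'.npz'); p,d,C,K,D=[f[k] for k in f.files]; P=allpts(d,C,K,D)
    x0,y0,x1,y1=gb; 
    for nm,b in (('garlic',gb),('turq',(332,240,358,270) if n=='scene' else (350,200,367,221)),('lemon',(396,231,425,260) if n=='scene' else (333,168,358,193)),('tomato',(446,263,478,297) if n=='scene' else (381,163,402,182))):
        Q=P[b[1]:b[3],b[0]:b[2]].reshape(-1,3);Q=Q[Q[:,2]>12];
        lo,hi=np.nanpercentile(Q,[3,97],axis=0); print(n,nm,lo.round(),hi.round(),((lo+hi)/2).round())
    reg=(slice(160,260),slice(170,335)) if n=='scene' else (slice(175,340),slice(172,352))
    Q=P[reg].reshape(-1,3); im=p[reg].reshape(-1,3)
    m=(Q[:,2]>25)&(Q[:,2]<170); Q=Q[m]; im=im[m]; cl.append((Q,im))
    hsv=cv2.cvtColor(im[None],cv2.COLOR_RGB2HSV)[0]
    blk=(hsv[:,2]<60)&(Q[:,2]>110); B=Q[blk]; print(n,'black',len(B),np.percentile(B,[2,50,98],axis=0).round())
    print('z hist',np.histogram(Q[:,2],bins=np.arange(20,175,5)))
    wh=(hsv[:,1]<50)&(hsv[:,2]>90); W=Q[wh]; print('white',len(W),np.percentile(W,[1,99],axis=0).round(), cv2.minAreaRect(W[:,:2].astype(np.float32)))
    # wood on top
    wd=(hsv[:,1]>70)&(hsv[:,2]>100)&(Q[:,2]>100); print('wood',cv2.minAreaRect(Q[wd][:,:2].astype(np.float32)))
    print('blackrect',cv2.minAreaRect(B[:,:2].astype(np.float32)))
    np.savez('cl_'+n,Q,im)
E
```

```text
scene garlic [ 387. -316.   15.] [ 421. -272.   48.] [ 404. -294.   32.]
scene turq [ 422. -208.   15.] [ 460. -165.   50.] [ 441. -186.   33.]
scene lemon [ 511. -313.   17.] [ 556. -268.   57.] [ 533. -290.   37.]
scene tomato [ 449. -440.   14.] [ 486. -394.   46.] [ 468. -417.   30.]
scene black 300 [[426. 107. 127.]
 [467. 172. 135.]
 [527. 176. 142.]]
z hist (array([   0,  345,  365,  364,  366,  377,  381,  396,  381,  386,  363,
        373,  444,  663,  362,  467,  338,  238,  112,  106,  308, 2405,
        125,  143,  127,    0,    0,    0,    0,    0]), array([ 20,  25,  30,  35,  40,  45,  50,  55,  60,  65,  70,  75,  80,
        85,  90,  95, 100, 105, 110, 115, 120, 125, 130, 135, 140, 145,
       150, 155, 160, 165, 170]))
white 4307 [[387. -78.  26.]
 [850. 267. 125.]] ((625.99072265625, 61.1878662109375), (484.8386535644531, 437.82476806640625), 1.5649635791778564)
wood ((478.7276611328125, 51.73456573486328), (177.35293579101562, 256.6087341308594), 1.0784999132156372)
blackrect ((476.76715087890625, 141.25701904296875), (105.77801513671875, 70.4228286743164), 2.46
[... 421 characters left out ...]
 353,  344,  344,  331,  352,
        349,  862, 3239,  350,  329,  495,  684,  124,   78,  313, 4105,
        252,  177,  331,   11,    0,    0,    0,    0]), array([ 20,  25,  30,  35,  40,  45,  50,  55,  60,  65,  70,  75,  80,
        85,  90,  95, 100, 105, 110, 115, 120, 125, 130, 135, 140, 145,
       150, 155, 160, 165, 170]))
white 974 [[389. -54.  29.]
 [573. 276. 126.]] ((483.309814453125, 50.17462158203125), (195.47305297851562, 452.1158752441406), 0.8657217025756836)
wood ((482.48193359375, 99.69420623779297), (347.1569519042969, 180.4752197265625), 89.5752182006836)
blackrect ((492.9324951171875, 120.46192932128906), (134.43423461914062, 126.83430480957031), 0.728234589099884)
```

```bash
python3 - <<'E'
from h import *
for n in('scene','side'):
    f=np.load(f'cl_{n}.npz'); Q,im=f['arr_0'],f['arr_1']; hsv=cv2.cvtColor(im[None],cv2.COLOR_RGB2HSV)[0]
    F=Q[(Q[:,2]>35)&(Q[:,2]<80)&(Q[:,0]<430)&(Q[:,1]>-60)&(Q[:,1]<220)]
    for _ in range(4):
        a,b=np.polyfit(F[:,1],F[:,0],1); r=F[:,0]-a*F[:,1]-b; F=F[abs(r)<max(2,2*r.std())]
    print(n,'front x=%.4f y+%.1f'%(a,b),len(F),np.percentile(F[:,1],[0,100]))
    for nm,lo,hi in(('top',122,131),('wall',101,108),('deck',82,88),('all',90,131)):
        S=Q[(Q[:,2]>lo)&(Q[:,2]<hi)&(Q[:,0]<600)]; print(nm,len(S),np.median(S[:,2]).round(1),np.percentile(S[:,:2],[1,99],axis=0).round())
    B=Q[(hsv[:,2]<60)&(Q[:,2]>136)&(Q[:,2]<148)&(Q[:,0]<560)]
    if len(B): print('trough wall tops',np.histogram(B[:,1],bins=np.arange(90,200,6)))
    T=Q[(Q[:,2]>129.5)&(Q[:,0]<600)&(Q[:,1]>60)]; print('above',len(T),np.percentile(T,[1,50,99],axis=0).round(),np.histogram(T[:,1],bins=np.arange(90,200,6)))
E
```

```text
scene front x=-0.0170 y+393.0 1542 [-59.94193536 219.9016204 ]
top 2654 126.7 [[393. -75.]
 [566. 174.]]
wall 483 104.7 [[388. -76.]
 [567. 267.]]
deck 802 85.4 [[388. -77.]
 [563. 269.]]
all 4263 126.0 [[388. -77.]
 [566. 253.]]
trough wall tops (array([ 0,  0, 14, 37,  0,  0,  0,  0,  0,  0,  0,  0,  0, 59, 12,  0,  0,
        0]), array([ 90,  96, 102, 108, 114, 120, 126, 132, 138, 144, 150, 156, 162,
       168, 174, 180, 186, 192, 198]))
above 410 [[425. 106. 130.]
 [474. 113. 137.]
 [532. 179. 143.]] (array([  0,   0,  38, 170,   1,   0,   0,   0,   0,   0,   0,   0,   0,
       138,  62,   1,   0,   0]), array([ 90,  96, 102, 108, 114, 120, 126, 132, 138, 144, 150, 156, 162,
       168, 174, 180, 186, 192, 198]))
side front x=-0.0229 y+394.1 1373 [-59.79550787 219.99087415]
top 4427 127.6 [[395. -68.]
 [568. 182.]]
wall 1061 105.4 [[388. -57.]
 [569. 274.]]
deck 3537 86.1 [[389.  -8.]
 [559. 275.]]
all 6577 126.8 [[389. -68.]
 [569. 272.]]
trough wall tops (array([ 0,  0,  0,  2,  8,  0,  0,  0,  0,  0,  0,  0,  0,  0, 11, 30,  0,
        0]), array([ 90,  96, 102, 108, 114, 120, 126, 132, 138, 144, 150, 156, 162,
       168, 174, 180, 186, 192, 198]))
above 820 [[424.  77. 130.]
 [475. 136. 138.]
 [533. 183. 145.]] (array([  3,   0,   1,  74, 275,  12,  11,  12,  12,  11,   7,  10,   2,
         4, 156, 205,   0,   0]), array([ 90,  96, 102, 108, 114, 120, 126, 132, 138, 144, 150, 156, 162,
       168, 174, 180, 186, 192, 198]))
```

>>> carry_out([
  [-0.19, -0.15, 0, 32, 0],
  [-0.375, -0.295, 0, 64.5, 0],
  [-0.375, -0.295, 0, 64.5, 0],
  [-0.375, -0.295, 0, 64.5, 0],
  [-0.375, -0.295, 0, 64.5, 0],
  [-0.375, -0.295, 0, 64.5, 0],
  [-0.375, -0.295, 0, 64.5, 0],
  [-0.375, -0.295, 0, 64.5, 0],
  [-0.375, -0.295, 0, 64.5, 0],
  [-0.375, -0.295, 0, 64.5, 0],
  [-0.375, -0.295, 0, 64.5, 0],
  [-0.375, -0.295, 0, 64.5, 0],
  [-0.375, -0.295, 0, 64.5, 0],
])

```text
t: 1.72
eef_pos: [477.6, 146.2, 404.8]
tcp_rot: [3.141, -0.0, 1.591]
ft_force: [-0.9, -0.3, 0.6]
opening: 0.006
grip_force: 0.0
```

```bash
python3 - <<'E'
from h import *
o=look('wrist'); cv2.imwrite('pics/w1.png',o[0][:,:,::-1]); np.savez('w1.npz',*o)
s=env.state();print(s['t'],s['eef_pos'],s['tcp_rot'],s['ft_force'],s['opening'])
P=allpts(*o[1:]); hsv=cv2.cvtColor(o[0],cv2.COLOR_RGB2HSV)
m=(hsv[:,:,2]<70)&(P[:,:,2]>136)&(P[:,:,2]<148);B=P[m];print(len(B),np.percentile(B,[2,98],axis=0).round(),np.histogram(B[:,1],bins=np.arange(90,200,6)))
m=(P[:,:,2]>120)&(P[:,:,2]<131);B=P[m];print(len(B),np.percentile(B,[1,99],axis=0).round())
E
```

```text
1.775 [477.64377893 146.03515753 404.75589886] [ 3.14153645e+00 -6.94711318e-05  1.59080417e+00] [ 0.40006259  0.82064725 -0.28548834] 0.0024157448324439138
2668 [[429. 111. 137.]
 [532. 182. 143.]] (array([   0,    0,    0,  393,  696,    0,    0,    0,    0,    0,    0,
          0,    0,   59, 1123,  397,    0,    0]), array([ 90,  96, 102, 108, 114, 120, 126, 132, 138, 144, 150, 156, 162,
       168, 174, 180, 186, 192, 198]))
10627 [[422.  17. 122.]
 [539. 182. 130.]]
```

View pics/w1.png

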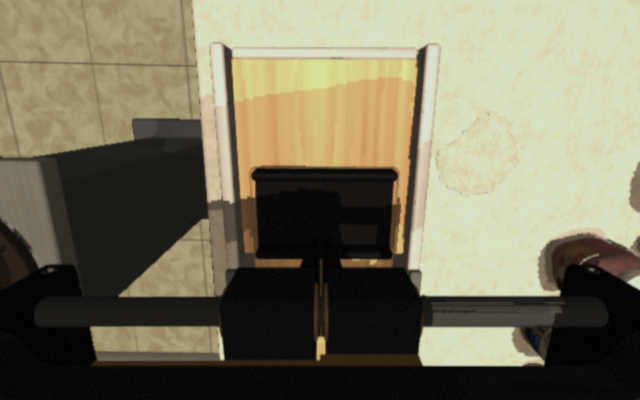

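The wrist view shows the trough at (323,213), square to the tool and centred under it. Next I press it.

>>> carry_out([
  [0, 0.002, 0.06, 0, 0],
  [0, 0.002, 0.084, 0, 0],
  [0, 0.002, 0.094, 0, 0],
  [0, 0.002, 0.101, 0, 0],
  [0, 0.002, 0.101, 0, 0],
  [0, 0.002, 0.101, 0, 0],
])

```text
t: 2.52
eef_pos: [479.6, 145.8, 304.7]
tcp_rot: [3.141, -0.0, 1.59]
ft_force: [-4.4, -0.2, 6.2]
opening: 0.006
grip_force: 3.0
```

>>> carry_out([
  [0.015, 0, 0, 0, 0],
  [0.03, 0, 0, 0, 0],
  [0.045, 0, 0, 0, 0],
  [0.06, 0, 0, 0, 0],
  [0.08, 0, 0, 0, 0],
  [0.1, 0, 0, 0, 0],
  [0.12, 0, 0, 0, 0],
  [0.14, 0, 0, 0, 0],
  [0.155, 0, 0, 0, 0],
  [0.165, 0, 0, 0, 0],
  [0.172, 0, 0, 0, 0],
  [0.176, 0, 0, 0, 0],
  [0.176, 0, 0, 0, 0],
])

```text
t: 4.15
eef_pos: [476.9, 320.5, 304.6]
tcp_rot: [3.14, 0.003, 1.591]
ft_force: [2.7, -15.7, 5.8]
opening: 0.005
grip_force: 10.2
```

>>> carry_out([
  [0, 0, 0, 0, 0],
  [-0.006, 0, 0, 0, 0],
  [-0.01, 0, -0.02, 0, 0],
  [-0.06, 0, -0.08, 0, 1],
  [-0.12, 0, -0.12, 0, 1],
  [-0.15, 0, -0.12, 0, 1],
  [-0.15, 0, -0.12, 0, 1],
])

```text
t: 5.03
eef_pos: [479.2, 169.4, 425.5]
tcp_rot: [3.138, -0.001, 1.587]
ft_force: [-0.2, -0.0, -0.4]
opening: 0.369
grip_force: 0.0
```

```bash
python3 - <<'E'
from h import *
for n in ('wrist','side'):
    o=look(n); P=allpts(*o[1:]); hsv=cv2.cvtColor(o[0],cv2.COLOR_RGB2HSV)
    Q=P.reshape(-1,3); 
    m=((hsv[:,:,2]<70)&(P[:,:,2]>136)&(P[:,:,2]<148)).ravel()&(Q[:,1]>200)&(Q[:,1]<380)&(Q[:,0]>420)&(Q[:,0]<540);B=Q[m]
    print(n,len(B),np.percentile(B,[2,98],axis=0).round() if len(B) else 0)
    cv2.imwrite(f'pics/{n}2.png',o[0][:,:,::-1])
E
```

```text
wrist 1690 [[428. 261. 139.]
 [530. 270. 143.]]
side 564 [[424. 263. 136.]
 [528. 335. 145.]]
```

View pics/side2.png

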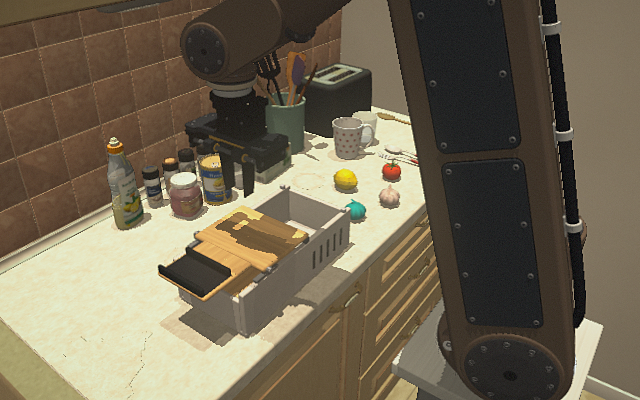

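Side view: the lid is open with the trough at about (195,270) and the bin is free. Measured travel is about 151 mm (I dragged it back a little on release), so I push it home again while it is level.

>>> carry_out([
  [0.055, 0, 0.04, 0, 0.4],
  [0.055, 0, 0.09, 0, 0.4],
  [0.055, 0, 0.1, 0, 0.4],
  [0.07, 0, 0.1, 0, 0.4],
  [0.08, 0, 0.1, 0, 0.4],
  [0.088, 0, 0.1, 0, 0.4],
  [0.092, 0, 0.1, 0, 0.4],
  [0.094, 0, 0.1, 0, 0.4],
  [0.094, 0, 0.1, 0, 0.4],
])

```text
t: 6.25
eef_pos: [478.4, 260.5, 323.0]
tcp_rot: [-3.139, 0.014, 1.592]
ft_force: [13.6, -61.6, -10.9]
opening: 0.4
grip_force: 30.4
```

>>> carry_out([
  [-0.01, 0, 0, 0, 0.4],
  [-0.02, 0, -0.03, 0, 0.4],
  [-0.07, -0.01, -0.08, 0, 0.9],
  [-0.13, -0.02, -0.1, 0, 0.9],
  [-0.55, -0.077, -0.1, 0, 0.9],
  [-0.55, -0.077, -0.1, 0, 0.9],
  [-0.55, -0.077, -0.1, 0, 0.9],
  [-0.55, -0.077, -0.1, 0, 0.9],
  [-0.55, -0.077, -0.1, 0, 0.9],
  [-0.55, -0.077, -0.1, 0, 0.9],
  [-0.55, -0.077, -0.1, 0, 0.9],
  [-0.55, -0.077, -0.1, 0, 0.9],
  [-0.55, -0.077, -0.1, 0, 0.9],
  [-0.55, -0.077, -0.1, 0, 0.9],
])

```text
t: 8.0
eef_pos: [411.3, -284.5, 424.3]
tcp_rot: [3.141, 0.0, 1.591]
ft_force: [0.0, 1.0, 0.4]
opening: 0.897
grip_force: 0.0
```

```bash
python3 - <<'E'
from h import *
s=env.state();print(s['t'],s['eef_pos'],s['tcp_rot'],s['opening'])
o=look('wrist'); P=allpts(*o[1:]); cv2.imwrite('pics/w3.png',o[0][:,:,::-1]); np.savez('w3.npz',*o)
m=((P[:,:,2]>12)&(P[:,:,2]<65)).astype(np.uint8)
n,l,st,c=cv2.connectedComponentsWithStats(m)
for i in range(1,n):
    if st[i,4]>300:
        Q=P[l==i]; lo,hi=np.percentile(Q,[1,99],axis=0); print(st[i],c[i].round(),lo.round(),hi.round(),((lo+hi)/2).round(),o[0][l==i].mean(0).round())
E
```

```text
8.0 [ 411.32852525 -284.49532333  424.26448127] [3.14093985e+00 2.99905696e-04 1.59149200e+00] 0.8973010778819656
[ 331   59   51   54 1943] [356.  86.] [ 423. -206.   23.] [ 472. -157.   53.] [ 447. -182.   38.] [29. 80. 69.]
[ 595   80   45  126 4490] [620. 145.] [ 730. -299.   13.] [ 745. -173.   63.] [ 738. -236.   38.] [36. 36. 26.]
[ 298  160   46   47 1553] [321. 183.] [ 388. -312.   22.] [ 437. -264.   52.] [ 413. -288.   37.] [98. 79. 65.]
[ 405  160   66   48 2335] [437. 183.] [ 511. -308.   27.] [ 576. -259.   57.] [ 544. -284.   42.] [143. 123.  49.]
[ 603  223   37   66 1572] [625. 257.] [ 776. -396.   12.] [ 803. -338.   63.] [ 790. -367.   38.] [21. 24. 19.]
[ 347  258   45   38 1379] [368. 278.] [ 449. -427.   17.] [ 500. -386.   54.] [ 475. -407.   35.] [110.  41.  26.]
```

View pics/w3.png

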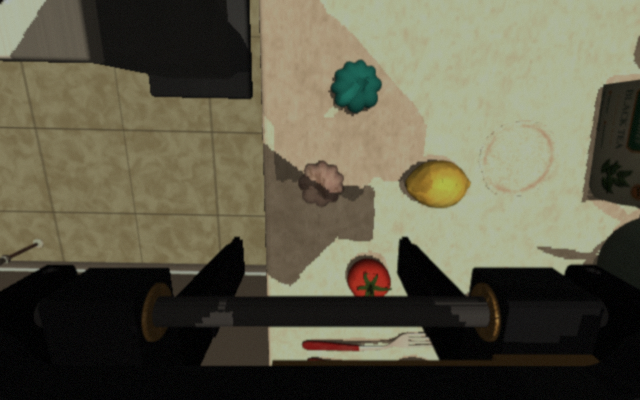

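Wrist view: garlic at (321,183), clear of the lemon (437,183), tomato (368,278) and decoy (356,86). I grasp it.

>>> carry_out([
  [-0.0045, 0.002, 0.06, 0, 0.9],
  [-0.0045, 0.002, 0.12, 0, 0.9],
  [-0.0045, 0.002, 0.17, 0, 0.9],
  [-0.0045, 0.002, 0.205, 0, 0.9],
  [-0.0045, 0.002, 0.223, 0, 0.9],
  [-0.0045, 0.002, 0.223, 0, 0.9],
  [-0.0045, 0.002, 0.223, 0, 0.5],
  [-0.0045, 0.002, 0.223, 0, 0.4],
  [-0.0045, 0.002, 0.223, 0, 0.4],
  [-0.0045, 0.002, 0.223, 0, 0.4],
  [-0.0045, 0.002, 0.19, 0, 0.4],
  [-0.0045, 0.002, 0.13, 0, 0.4],
  [-0.0045, 0.002, 0.07, 0, 0.4],
  [-0.0045, 0.002, 0.03, 0, 0.4],
  [-0.0045, 0.002, 0.03, 0, 0.4],
])

```text
t: 9.93
eef_pos: [413.1, -290.1, 396.5]
tcp_rot: [3.137, 0.004, 1.59]
ft_force: [0.3, -0.3, -1.4]
opening: 0.543
grip_force: 30.0
```

>>> carry_out([
  [0.05, 0.012, 0, 0, 0.4],
  [0.11, 0.028, 0, 0, 0.4],
  [0.17, 0.043, 0, 0, 0.4],
  [0.23, 0.058, 0, 0, 0.4],
  [0.28, 0.071, 0, 0, 0.4],
  [0.2985, 0.076, 0, 0, 0.4],
  [0.2985, 0.076, 0.02, 0, 0.4],
  [0.2985, 0.076, 0.07, 0, 0.4],
  [0.2985, 0.076, 0.12, 0, 0.4],
  [0.2985, 0.076, 0.15, 0, 0.4],
  [0.2985, 0.076, 0.17, 0, 0.4],
  [0.2985, 0.076, 0.17, 0, 0.4],
  [0.2985, 0.076, 0.17, 0, 0.4],
])

```text
t: 11.55
eef_pos: [483.4, 9.7, 223.9]
tcp_rot: [-3.141, -0.0, 1.59]
ft_force: [0.6, 0.5, -0.3]
opening: 0.548
grip_force: 30.0
```

>>> carry_out([
  [0, 0, 0.003, 0, 0.56],
  [0, 0, 0.003, 0, 0.6],
  [0, 0, 0.003, 0, 0.75],
  [0, 0, 0.003, 0, 0.8],
  [0, 0, 0, 0, 0.8],
  [0, 0, -0.03, 0, 0.8],
  [0, 0, -0.09, 0, 0.8],
  [0, 0, -0.15, 0, 0.8],
  [0, 0, -0.2, 0, 0.5],
  [0, 0, -0.2, 0, 0],
])

```text
t: 12.8
eef_pos: [483.2, 9.8, 427.3]
tcp_rot: [3.135, 0.001, 1.59]
ft_force: [-0.4, -0.2, -0.4]
opening: 0.647
grip_force: 0.0
```

```bash
python3 - <<'E'
from h import *
s=env.state();print(s['t'],s['eef_pos'],s['tcp_rot'],s['ft_force'],s['opening'])
o=look('side'); P=allpts(*o[1:]); Q=P.reshape(-1,3); v=cv2.cvtColor(o[0],cv2.COLOR_RGB2HSV)[:,:,2].ravel()
B=Q[(v<70)&(Q[:,2]>136)&(Q[:,2]<148)&(Q[:,1]>200)&(Q[:,1]<380)&(Q[:,0]>420)&(Q[:,0]<540)]
print('trough',len(B),np.percentile(B,[2,98],axis=0).round())
w=look('wrist'); cv2.imwrite('pics/c4.png',np.hstack([o[0][130:330,140:460],cv2.resize(w[0],(320,200))])[:,:,::-1])
E
```

```text
12.8 [483.2047483    9.80712324 427.25561569] [3.13468076e+00 8.30365117e-04 1.59007942e+00] [-0.43235152 -0.15789252 -0.40447484] 0.6474458107049001
trough 562 [[424. 270. 136.]
 [528. 341. 145.]]
```

View pics/c4.png

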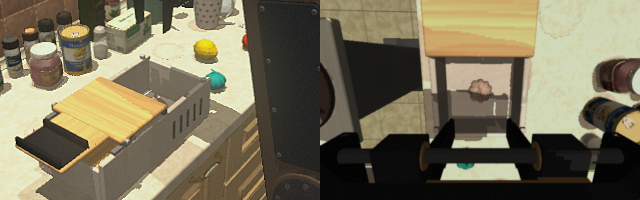

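The garlic lies in the bin (crop about (480,90)) and the lid is still open at about 158 mm. Now I close it.

>>> carry_out([
  [0.06, 0, 0, 0, 0],
  [0.12, 0, 0, 0, 0],
  [0.18, 0, 0, 0, 0],
  [0.24, -0.001, 0, 0, 0],
  [0.28, -0.001, 0, 0, 0],
  [0.295, -0.001, 0, 0, 0],
  [0.295, -0.001, 0.03, 0, 0],
  [0.295, -0.001, 0.08, 0, 0],
  [0.295, -0.001, 0.105, 0, 0],
  [0.295, -0.001, 0.116, 0, 0],
  [0.295, -0.001, 0.123, 0, 0],
  [0.295, -0.001, 0.123, 0, 0],
])

```text
t: 14.4
eef_pos: [476.8, 304.0, 301.0]
tcp_rot: [-3.141, 0.001, 1.59]
ft_force: [-2.6, -2.6, 7.8]
opening: 0.004
grip_force: 3.4
```

>>> carry_out([
  [-0.015, 0, 0, 0, 0],
  [-0.03, 0, 0, 0, 0],
  [-0.05, 0, 0, 0, 0],
  [-0.07, 0, 0, 0, 0],
  [-0.09, 0, 0, 0, 0],
  [-0.11, 0, 0, 0, 0],
  [-0.125, 0, 0, 0, 0],
  [-0.14, 0, 0, 0, 0],
  [-0.152, 0, 0, 0, 0],
  [-0.162, 0, 0, 0, 0],
  [-0.168, 0, 0, 0, 0],
  [-0.172, 0, 0, 0, 0],
  [-0.174, 0, 0, 0, 0],
  [-0.174, 0, 0, 0, 0],
])

```text
t: 16.15
eef_pos: [480.4, 131.1, 302.2]
tcp_rot: [3.138, -0.002, 1.589]
ft_force: [-2.7, 12.0, 12.9]
opening: 0.005
grip_force: 7.6
```

>>> carry_out([
  [-0.002, 0, 0, 0, 0],
  [-0.003, 0, 0, 0, 0],
  [-0.003, 0, -0.005, 0, 0],
  [-0.003, 0, -0.01, 0, 0],
  [-0.003, 0, -0.015, 0, 0],
  [-0.005, 0, -0.018, 0, 0],
  [-0.006, 0, -0.018, 0, 0],
  [-0.006, 0, -0.018, 0, 0],
])

```text
t: 17.15
eef_pos: [480.2, 125.5, 318.6]
tcp_rot: [3.141, -0.003, 1.589]
ft_force: [1.5, 17.8, -3.8]
opening: 0.004
grip_force: 9.0
```

>>> carry_out([
  [0.006, 0, 0, 0, 0],
  [0.01, 0, -0.01, 0, 0],
  [0.01, 0, -0.06, 0, 0],
  [0.01, 0, -0.1, 0, 0],
  [-0.04, 0, -0.12, 0, 0],
  [-0.1, 0, -0.12, 0, 0],
  [-0.15, 0, -0.12, 0, 0],
  [-0.15, 0, -0.12, 0, 0],
])

```text
t: 18.15
eef_pos: [482.9, -28.0, 439.4]
tcp_rot: [3.141, 0.001, 1.586]
ft_force: [-0.3, 0.1, 0.1]
opening: 0.006
grip_force: 0.0
```

```bash
python3 - <<'E'
from h import *
s=env.state();print(s['t'],s['eef_pos'],s['ft_force'])
o=look('side'); f=np.load('side.npz')
for p,d,C,K,D in (o,[f[k] for k in f.files]):
    P=allpts(d,C,K,D); Q=P.reshape(-1,3); v=cv2.cvtColor(p,cv2.COLOR_RGB2HSV)[:,:,2].ravel()
    B=Q[(v<70)&(Q[:,2]>136)&(Q[:,2]<148)&(Q[:,1]>80)&(Q[:,1]<380)&(Q[:,0]>420)&(Q[:,0]<540)]
    print('trough',len(B),np.percentile(B,[2,98],axis=0).round())
    T=Q[(Q[:,2]>112)&(Q[:,2]<150)&(Q[:,0]>420)&(Q[:,0]<540)&(v>90)]; print('lid plane z(y)',np.polyfit(T[:,1],T[:,2],1).round(4),np.percentile(T[:,1],[.5,50]).round(1))
cv2.imwrite('pics/s5.png',np.hstack([o[0][130:360,140:440],f['arr_0'][130:360,140:440]])[:,:,::-1])
E
```

```text
18.15 [482.87744776 -27.95438397 439.35622431] [-0.32566119  0.08839788  0.12328222]
trough 310 [[426. 111. 136.]
 [531. 181. 144.]]
lid plane z(y) [-7.30000e-03  1.27566e+02] [-71.6  29.2]
trough 336 [[426. 113. 136.]
 [532. 183. 145.]]
lid plane z(y) [-4.200000e-03  1.274892e+02] [-865.7   18.3]
```

View pics/s5.png

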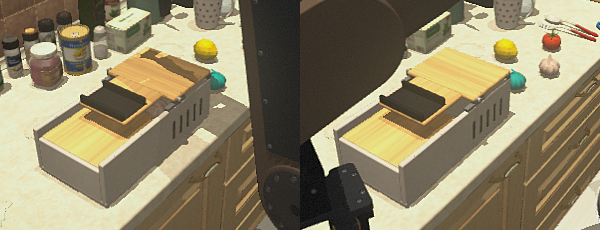

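The lid is back at or slightly past its starting place and level: trough at (112,100) in the left crop, as in the right "before" crop. Nothing touches the robot, so I hand it in.

```bash
python3 -c "
from cell import env
print(env.job_done())"
```

```text
the job is handed in; nothing more can be done
None
```

The garlic is in the bin and the lid is back over the bumps, level and fully shut by the last camera check; I handed the job in at about 18 s, and it returned no verdict.

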